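# Gauge the paint pots

## Robot

A 7-joint arm with a two-finger parallel gripper is mounted at the origin on the work surface. World frame = base frame: x ahead of the robot, y to its left, z up, the work surface at z = 0. Lengths are in m, angles in rad, forces in N, time in s.
With the tool pointing down it reaches from about 0.4 to 0.875 m from the base axis. Payload 6.5 kg.
Tool frame: the origin (TCP) lies at the centre of the arm's flange, where the gripper is bolted on; the fingertips stand 166 mm ahead of it and the grasp point (between the pads) lies 147 mm ahead of it; z points along the fingers, y is the line along which they close (so a half turn about z gives the same grasp; the last joint's range is limited). The gripper opens to 88 mm and grips with 3 to 60 N. Pads are 18 mm wide; open, the fingers measure 123 mm over their backs; the gripper's body (75 mm by 187 mm) begins 45 mm behind the grasp point.
Start: joints at [-1.255, 0.536, -0.004, 1.538, 0.003, 1.067, -0.071], TCP at [0.242, 0.603, 0.405] pointing down, gripper open.
Joint ranges: [-2.7, 2.7], [-0.37, 2.16], [-1.27, 1.26], [0.24, 2.4], [-1.31, 4.45], [0.19, 1.91], [-2.76, 2.76]. Speed limits (rad/s): [2.39, 2.39, 3.14, 3.14, 3.14, 3.14, 3.14].

## Interface

Orientations are given as a 3x3 rotation matrix whose columns are the frame's x, y, z axes.
In Python, from station import monitor, eyes, env gives the robot as it stands.
- The arm moves only by the tool drive_tool, never from a script. Its argument "deltas" is a list of rows, each a list of 5 numbers: the closure, from 0 (fully open) to 1 (shut), then the shift along the tool's x, y, z in mm, then the turn about the tool's z in degrees. A call has 1 to 12 rows; each row shifts and turns the commanded pose from where the row before left it, along the tool's axes as they then stand; what a row does not reach is not made up. A row lasts 1/8 s, in which the tool goes at most 62.5 mm and 10.7 degrees, less where a joint would pass 70% of its speed; a pose out of reach is approached as far as the arm can. A call is refused whole if a number of a shift passes 62.5 or a number of a turn 10.7, either way. A call with a gripper value outside its range is refused whole. The fingers move at their own pace and stop on an object; "grip_force" is the grip in N (left out, the last holds). Time passes only in rows, so rows that do not move let the fingers close. It gives the time, the measured TCP pose, the force, the opening and the grip force at its end, in the units of the state.
- monitor.observe(): the state, without advancing time (a new reading comes with each control period).
- eyes.grab_frame(name): name is "scene" or "top" or "wrist"; returns (picture, depth): 400x640x3 uint8, red, green, blue; 400x640 float32, m along the optical axis (not along the pixel's ray), 0 where there is no reading.
- eyes.camera_model(name): a dict with "fov_y" (degrees; the focal length in pixels is half the picture's height over the tangent of half this angle, whatever the lens; pixels are square), "cx", "cy" (the principal point, pixels), "k1" (the pictures are not rectified: a ray, as slopes to the right and down, at radius r is drawn at 1 + k1 r^2 times it, then the intrinsics apply), "world_from_camera" (4x4, takes a point from camera to world coordinates); the wrist camera has in their place "tool_from_camera" (4x4, takes a point from camera to tool coordinates, whose origin is the TCP and whose axes are the flange's). Camera axes: x right, y down, z forward; pixel columns grow to the right and rows downward; lengths in m; the calibration is good to about 2 mm. A picture is of the moment at which its call begins: read the wrist's pose just before it. camera_model takes no time and is no camera call.
- env.close_job(): hands the job in; it is judged then, once.
The state is a dict: "clock": time; "joint_positions": joint angles; "dq": joint speeds; "effort": joint torques, N m; "tool_pos": TCP position; "eef_rot": TCP orientation; "ft_force": force on the tool from outside, world axes, zero at the start; "ft_torque": the same for the moment, N m; "gripper_width": finger opening in m; "gripper_force": force on a finger pad.
Only numpy, scipy, OpenCV 4.12 (cv2) and the standard library are available. Lean on these libraries where they do the work, as an engineer would, in place of code of your own. Each camera call takes 0.05 s, during which the arm holds its last target. There are 200 camera calls.

## Task

Sort the two round paint pots with knobbed lids by the hole gauge. Lower the one that fits into the gauge's round hole, let go and let it slide through into the catch tray beneath the plate; stand the one that is too wide upright in the open wooden tray, setting it down gently rather than dropping it.

Things in the scene. Friction and masses are not known exactly. Their poses are not given: they have to be found in the camera images.
- narrow_pot: Loose closed round paint pot that fits the gauge: white plastic body, black flat lid, 46 mm diameter, 32 mm tall to the lid's top; on the lid stands an aluminium knob, 18 mm diameter, 28 mm tall, to grip from above (60 mm tall in all, about 60 g). Origin at the centre of its underside, z up through the knob. Flat paint dishes and a jar without a knob nearby are bystanders, 32 mm tall at most.
- wide_pot: Loose closed round paint pot too wide for the gauge: same make, same height (32 mm to the lid's top) and same knob (18 mm diameter, 28 mm tall) as the narrow pot, but 76 mm diameter, about 130 g. Origin at the centre of its underside, z up through the knob.
- gauge_bore (a point): Centre of the hole's mouth on the gauge plate's top face, 84 mm above the table, z up. The gauge is fixed: aluminium plate 160 x 160 x 12 mm with one 64 mm through hole in its middle, on four thin corner posts over a grey catch tray (floor 6 mm above the table, rim 24 mm). 66 mm of clear height lies under the plate: a pot that fits drops right through and stands or lies there.
- tray_in (a point): Centre of the inner floor of the open wooden tray for pots that do not fit, 5 mm above the table; axes are the tray's, z up, x and y along its sides. The tray is fixed, square, 190 x 190 mm outside, walls 5 mm thick and 30 mm high.

How it is judged:
On the way:
1. the narrow pot passes down the gauge's hole (horizontal distance between narrow_pot and gauge_bore below 0.022 m and z of narrow_pot in the frame of gauge_bore between -0.07 and -0.008 m), for 0.1 s.
At the end, for the whole second after the job is handed in: The narrow pot rests in the catch tray under the gauge plate (within 95 mm of the hole's axis, at least 30 mm below the plate's top); the wide pot stands upright (0.15 rad) on the wooden tray's floor (within 12 mm), within 55 mm of its centre along each side; both at rest (horizontal distance between narrow_pot and gauge_bore below 0.095 m and z of narrow_pot in the frame of gauge_bore below -0.03 m and linear speed of each of narrow_pot, wide_pot below 0.03 m/s and x of wide_pot in the frame of tray_in between -0.055 and 0.055 m and y of wide_pot in the frame of tray_in between -0.055 and 0.055 m and z of wide_pot in the frame of tray_in below 0.012 m and angle between wide_pot's own z axis and vertical below 0.15 rad); the robot touches nothing.
It fails at once if the wide pot is dropped (falls free at over 0.7 m/s) (linear speed of wide_pot above 0.7 m/s and contact force between the fingers and wide_pot below 0.05 N).
It also fails if it takes over 64 s, if anything falls off the work surface, if the arm or the gripper's body presses on something with over 40 N, if the wrist force passes 120 N, or if a joint passes its speed limit or range.

## Working session

There is one attempt and no reset: what is moved stays moved. The work goes in short steps, Python scripts to look and compute and a tool call to move; the robot and the scene stay as the last step left them, time stands still between calls to the robot, and variables do not carry over. Pictures are saved under pics/ and viewed, at most 10 in all, crops included, and the job is handed in when it is done.

Besides the shell and the picture viewer there is one more tool, called after ">>>" as name([rows], argument=value, ...), one row to a line, values as JSON. drive_tool: Moves the arm, as the interface text tells. Its arguments: {"type":"object","properties":{"deltas":{"type":"array"},"grip_force":{"type":"number"}},"required":["deltas"]}

```bash
mkdir -p pics
cat > h.py <<'E'
import numpy as np, cv2
from station import monitor, eyes, env
def K(m):
    f=200/np.tan(np.radians(m["fov_y"])/2); return f
def grab(n):
    s=monitor.observe(); p,d=eyes.grab_frame(n); m=eyes.camera_model(n)
    if n=="wrist":
        T=np.eye(4); T[:3,:3]=s["eef_rot"]; T[:3,3]=s["tool_pos"]; T=T@np.array(m["tool_from_camera"])
    else: T=np.array(m["world_from_camera"])
    return p,d,m,T
def slopes(m,u,v):
    f=K(m); x=(np.asarray(u,float)-m["cx"])/f; y=(np.asarray(v,float)-m["cy"])/f
    a,b=x.copy(),y.copy()
    for _ in range(20):
        k=1+m["k1"]*(a*a+b*b); a,b=x/k,y/k
    return a,b
def cloud(d,m,T):
    v,u=np.mgrid[:400,:640]; a,b=slopes(m,u,v)
    P=np.stack([a*d,b*d,d],-1)@T[:3,:3].T+T[:3,3]; P[d==0]=np.nan; return P
def onplane(u,v,z,m,T):
    a,b=slopes(m,u,v); r=np.stack([a,b,np.ones_like(a)],-1)@T[:3,:3].T
    t=(z-T[2,3])/r[...,2]; return T[:3,3]+r*t[...,None]
def save(n,p): cv2.imwrite("pics/"+n,p[:,:,::-1])
E
python3 - <<'E'
from h import *
for n in ("top","scene"):
    p,d,m,T=grab(n); save(n+"1.png",p); np.savez("/tmp/"+n,p=p,d=d,T=T)
    print(n,m,(d>0).mean())
print(monitor.observe())
E
```

```text
top {'fov_y': 42.45546848112677, 'cx': 316.45438594881995, 'cy': 192.950159098099, 'k1': -0.021876765307211814, 'world_from_camera': array([[-0.01376177, -0.99505078,  0.09841014,  0.44956732],
       [-0.9996407 ,  0.01595539,  0.02153847, -0.00702984],
       [-0.02300204, -0.09807837, -0.99491283,  1.12924057],
       [ 0.        ,  0.        ,  0.        ,  1.        ]])} 0.99608203125
scene {'fov_y': 46.6156664484843, 'cx': 312.410010234046, 'cy': 191.38508564387442, 'k1': -0.0832828327150265, 'world_from_camera': array([[-0.44109417,  0.67342088, -0.59324553,  1.28151762],
       [ 0.89745124,  0.32792099, -0.29504085,  0.35686862],
       [-0.004149  , -0.66254973, -0.74900644,  0.99651514],
       [ 0.        ,  0.        ,  0.        ,  1.        ]])} 0.99599609375
{'clock': 0.1, 'joint_positions': array([-1.25522709,  0.53711084, -0.00449187,  1.53870501,  0.00260652,
        1.06729201, -0.07120674]), 'dq': array([ 0.00126535, -0.00132703,  0.00190856, -0.0024639 ,  0.00096949,
       -0.00131223,  0.00079881]), 'effort': array([ 2.41695452e-03, -5.72078812e+01,  9.93638411e-01, -2.52231234e+01,
       -5.61923278e-02,  1.34931790e-02,  8.41837482e-05]), 'tool_pos': array([0.24203216, 0.60296542, 0.40393977]), 'eef_rot': array([[-9.28049326e-01,  3.72457004e-01, -4.77396553e-04],
       [ 3.72457299e-01,  9.28048226e-01, -1.43192053e-03],
       [-9.02818062e-05, -1.50670271e-03, -9.99998861e-01]]), 'ft_force': array([0.73382631, 0.2289072 , 1.11951517]), 'ft_torque': array([-0.00320399,  0.02115764,  0.01264407]), 'gripper_force': 0.0, 'gripper_width': 0.08820740464866623}
```

View pics/top1.png

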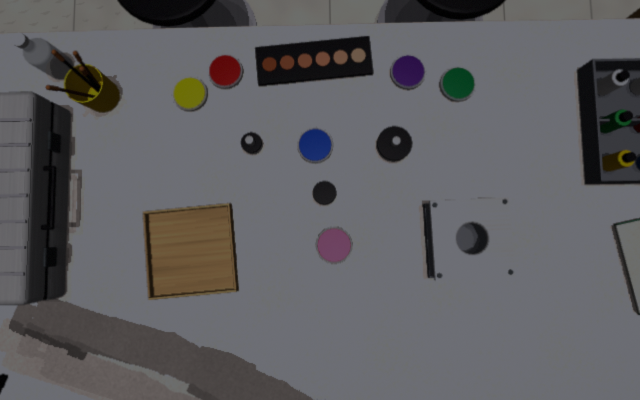

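View pics/scene1.png

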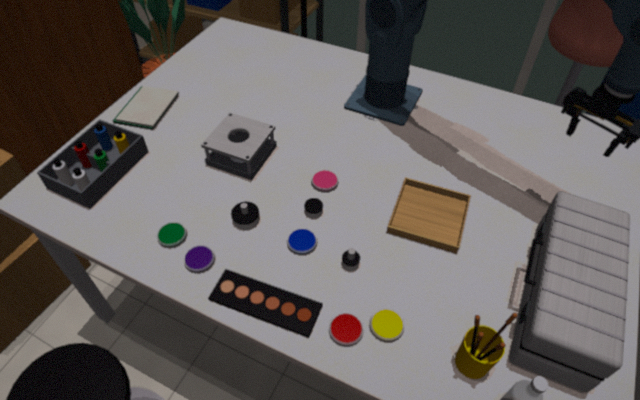

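The top view shows the narrow pot at about (252,143), the wide pot at (394,144), the gauge hole at (472,238), the wooden tray at (191,251) and the knobless jar at (324,193). The scene view agrees.

```bash
cat > m.py <<'E'
from h import *
L=np.load("/tmp/top.npz"); p,d,T=L["p"],L["d"],L["T"]; m=eyes.camera_model("top")
C=cloud(d,m,T)
g=cv2.cvtColor(p,cv2.COLOR_RGB2GRAY)
for n,(u,v) in dict(narrow=(252,143),wide=(394,144)).items():
    w=(slice(v-25,v+25),slice(u-25,u+25)); q=C[w]
    k=(q[...,2]>0.045)&(q[...,2]<.09); l=(q[...,2]>.022)&(q[...,2]<.042)
    print(n,"knob",np.nanmedian(q[k],0),k.sum(),"lid",(np.nanmin(q[l],0)+np.nanmax(q[l],0))/2,np.ptp(q[l],0),np.nanmedian(q[l][:,2]))
    M=((g[w]<45)*255).astype(np.uint8); cs=cv2.findContours(M,0,2)[0]; c=max(cs,key=cv2.contourArea)
    (x,y),r=cv2.minEnclosingCircle(c); print("  lid circle",x+u-25,y+v-25,r,onplane(x+u-25,y+v-25,.032,m,T))
# hole
w=C[200:280,430:515]; z=w[...,2]; top=(z>.075)&(z<.095)
print("plate z",np.nanmedian(z[top]))
M=(~top*255).astype(np.uint8); 
for c in cv2.findContours(M,cv2.RETR_LIST,cv2.CHAIN_APPROX_NONE)[0]:
    a=cv2.contourArea(c)
    if 300<a<2500:
        P=onplane(c[:,0,0]+430,c[:,0,1]+200,.084,m,T); print("hole",a,(P.min(0)+P.max(0))/2,np.ptp(P,0), cv2.minEnclosingCircle((P[:,:2]*1000).astype(np.float32)))
pl=(w[top][:,:2]*1000).astype(np.float32); print("plate",cv2.minAreaRect(pl))
# tray
h=cv2.cvtColor(p,cv2.COLOR_RGB2HSV); M=((h[...,0]>8)&(h[...,0]<25)&(h[...,1]>70)).astype(np.uint8); M[:195]=0;M[310:]=0;M[:,:130]=0;M[:,250:]=0
pts=np.argwhere(M)[:,::-1]; P=C[pts[:,1],pts[:,0]]; r=P[(P[:,2]>.018)&(P[:,2]<.05)]; print("tray",cv2.minAreaRect((r[:,:2]*1000).astype(np.float32)),len(r),"floor",np.nanmedian(P[:,2]),cv2.minAreaRect((P[P[:,2]<.012][:,:2]*1000).astype(np.float32)))
E
python3 m.py
```

```text
narrow knob [0.67160521 0.15725329 0.0592029 ] 70 lid [0.67208352 0.15729136 0.03310916] [0.04470635 0.04436758 0.0170924 ] 0.031996099180846005
  lid circle 251.0666675567627 143.0666675567627 10.724318504333496 [0.66914743 0.15715193 0.032     ]
wide knob [ 0.6646664  -0.15261581  0.05960471] 66 lid [ 0.66359966 -0.15200296  0.03188484] [0.07216432 0.07397419 0.01948024] 0.03185428285697922
  lid circle 393.5485439300537 143.56796073913574 17.714176177978516 [ 0.66242319 -0.15101221  0.032     ]
plate z 0.08413234517189427
hole 714.0 [ 0.457876   -0.29628803  0.084     ] [0.06233408 0.06073005 0.        ] ((457.668701171875, -296.1925964355469), 31.588838577270508)
plate ((457.37786865234375, -296.37646484375), (160.31539916992188, 160.45835876464844), 1.8349919319152832)
tray ((438.2651062011719, 291.9140625), (188.47560119628906, 190.99331665039062), 4.5557708740234375) 916 floor 0.005422938463531701 ((439.2723693847656, 290.92205810546875), (181.01219177246094, 188.18508911132812), 4.636031150817871)
```

>>> drive_tool([
  [0.3,-47,-21,8,0],
  [0.3,-47,-21,8,0],
  [0.3,-47,-21,8,0],
  [0.3,-47,-21,8,0],
  [0.3,-47,-21,8,0],
  [0.3,-47,-21,8,0],
  [0.3,-47,-21,8,0],
  [0.3,-47,-21,8,0],
  [0.3,-47,-21,8,0],
  [0.3,-47,-21,8,0],
  [0.3,-47,-21,8,0],
  [0.3,-47,-22,8,0],
], grip_force=20)

```text
clock: 1.6
tool_pos: [0.6722, 0.1571, 0.308]
eef_rot: [[-0.928, 0.372, -0.001], [0.372, 0.928, 0.0], [0.001, -0.0, -1.0]]
ft_force: [0.6, 0.8, -0.3]
gripper_width: 0.0618
gripper_force: 0.0
```

>>> drive_tool([
  [0.3,0,0,0,0],
  [0.3,0,0,0,0],
])

```text
clock: 1.85
tool_pos: [0.6708, 0.1589, 0.3082]
eef_rot: [[-0.928, 0.372, -0.001], [0.372, 0.928, 0.001], [0.001, 0.0, -1.0]]
ft_force: [-0.3, 1.0, -0.5]
gripper_width: 0.0617
gripper_force: 0.0
```

```bash
cat > w.py <<'E'
# near check: knob seen by wrist camera; deltas (tool mm) from now to target x y z
from h import *
import sys
def delta(t):
    s=monitor.observe(); R=np.array(s["eef_rot"]); e=np.array(t)-s["tool_pos"]; print("tool",np.round(s["tool_pos"],4),"delta mm",np.round(R.T@e*1000,1),"w",round(s["gripper_width"],4),"f",np.round(s["ft_force"],1),"t",s["clock"])
def knob(x,y,name,lo=.045,hi=.075):
    p,d,m,T=grab("wrist"); C=cloud(d,m,T); save(name,p)
    k=(C[...,2]>lo)&(C[...,2]<hi)&(np.hypot(C[...,0]-x,C[...,1]-y)<.03)
    q=C[k&(C[...,2]>.057)]; print(k.sum(),len(q))
    if len(q): c=(q.min(0)+q.max(0))/2; print("knob",c,np.ptp(q,0),np.median(q,0)); return c
E
python3 - <<'E'
from w import *
c=knob(.6716,.1573,"w1.png"); delta([.6716,.1573,.202]); print(monitor.observe()["eef_rot"].round(3))
if c is not None: delta([c[0],c[1],.202])
E
```

```text
440 354
knob [0.67171578 0.15898654 0.05874364] [0.01791809 0.01751834 0.00340874] [0.67133301 0.1593862  0.058883  ]
tool [0.6705 0.1599 0.3085] delta mm [ -2.1  -2.1 106.5] w 0.0618 f [-0.1  0.5 -0.1] t 1.9
[[-0.929  0.371 -0.001]
 [ 0.371  0.929  0.001]
 [ 0.001  0.001 -1.   ]]
tool [0.6705 0.1599 0.3085] delta mm [ -1.6  -0.4 106.5] w 0.0618 f [-0.1  0.5 -0.1] t 1.9
```

View pics/w1.png

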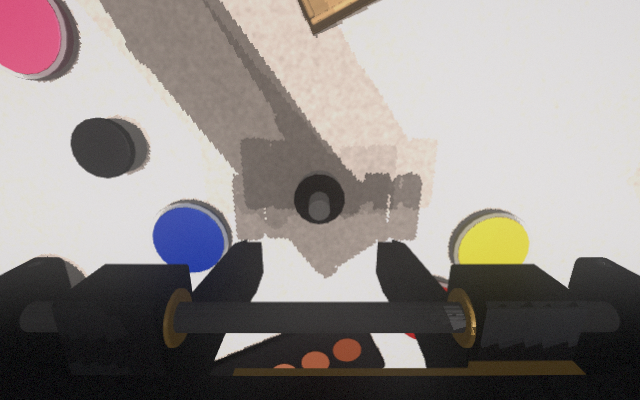

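The wrist view shows the narrow pot's lid at (319,199) and its knob at (319,207), centred between the open fingers. The blue and yellow dishes on either side are low and clear of them.

>>> drive_tool([
  [0.3,-1,-1,25,0],
  [0.3,0,0,25,0],
  [0.3,0,0,25,0],
  [0.3,0,0,15,0],
  [0.3,0,0,10,0],
  [0.3,0,0,6,0],
  [0.3,0,0,0,0],
  [1,0,0,0,0],
  [1,0,0,0,0],
  [1,0,0,0,0],
  [1,0,0,0,0],
  [1,0,0,0,0],
])

```text
clock: 3.4
tool_pos: [0.6719, 0.1571, 0.2027]
eef_rot: [[-0.928, 0.373, 0.0], [0.373, 0.928, 0.0], [-0.0, 0.0, -1.0]]
ft_force: [0.1, -0.2, -1.3]
gripper_width: 0.0173
gripper_force: 19.9
```

>>> drive_tool([
  [1,0,0,0,0],
  [1,0,0,0,0],
  [1,0,0,-20,0],
  [1,0,0,-30,0],
  [1,0,0,-30,0],
  [1,0,0,-30,0],
  [1,0,0,-30,0],
  [1,0,0,0,0],
])

```text
clock: 4.4
tool_pos: [0.6729, 0.157, 0.3468]
eef_rot: [[-0.928, 0.373, 0.006], [0.373, 0.928, 0.002], [-0.005, 0.004, -1.0]]
ft_force: [0.1, -0.3, -1.1]
gripper_width: 0.0175
gripper_force: 19.9
```

Run:
```python
from w import *
p,d,m,T=grab("wrist"); save("w2.png",p); delta([.4575,-.2963,.342])
```

```text
tool [0.6722 0.1569 0.3445] delta mm [  30.3 -500.6    1.6] w 0.0175 f [-0.1  0.8 -0.9] t 4.45
```

View pics/w2.png

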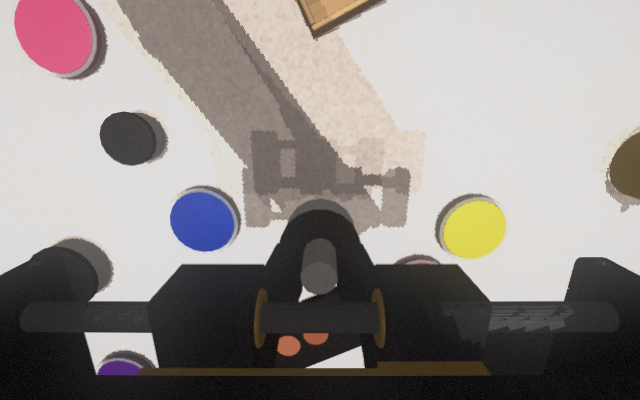

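The pot is held by its knob, at about (320,265) in the picture. Carrying it over the gauge.

>>> drive_tool([
  [1,3,-20,0,0],
  [1,3,-45,0,0],
  [1,3,-50,0,0],
  [1,3,-50,0,0],
  [1,3,-50,0,0],
  [1,3,-50,0,0],
  [1,3,-50,0,0],
  [1,3,-50,0,0],
  [1,3,-50,0,0],
  [1,2,-45,0,0],
  [1,2,-30,0,0],
  [1,0,-11,0,0],
])

```text
clock: 5.95
tool_pos: [0.455, -0.2978, 0.3419]
eef_rot: [[-0.927, 0.375, -0.002], [0.375, 0.927, 0.0], [0.002, -0.0, -1.0]]
ft_force: [-0.3, 1.0, -1.4]
gripper_width: 0.0172
gripper_force: 19.9
```

>>> drive_tool([
  [1,0,0,0,0],
  [1,0,0,0,0],
  [1,0,0,0,0],
])

```text
clock: 6.32
tool_pos: [0.4572, -0.2951, 0.3426]
eef_rot: [[-0.929, 0.371, 0.0], [0.371, 0.929, 0.001], [0.0, 0.001, -1.0]]
ft_force: [-0.1, -0.7, -0.0]
gripper_width: 0.0172
gripper_force: 19.9
```

Run:
```python
from w import *
p,d,m,T=grab("wrist"); save("w3.png",p); delta([.4575,-.2963,.254]); print(monitor.observe()["eef_rot"].round(3))
C=cloud(d,m,T); pl=(C[...,2]>.078)&(C[...,2]<.09)&(np.hypot(C[...,0]-.4575,C[...,1]+.2963)<.12)
print(cv2.minAreaRect((C[pl][:,:2]*1000).astype(np.float32)))
t,dt,mt,Tt=grab("top"); C=cloud(dt,mt,Tt)
w=C[190:260,430:515]
print("sc")
# visible hole edge in wrist view
low=(C[...,2]<.06)
```

```text
tool [ 0.457  -0.2954  0.3427] delta mm [-0.8 -0.7 88.7] w 0.0173 f [-0.6  0.2 -0.5] t 6.375
[[-0.929  0.371  0.   ]
 [ 0.371  0.929  0.   ]
 [ 0.     0.    -1.   ]]
((456.59173583984375, -295.74761962890625), (160.13433837890625, 161.10372924804688), 1.998340368270874)
sc
```

View pics/w3.png

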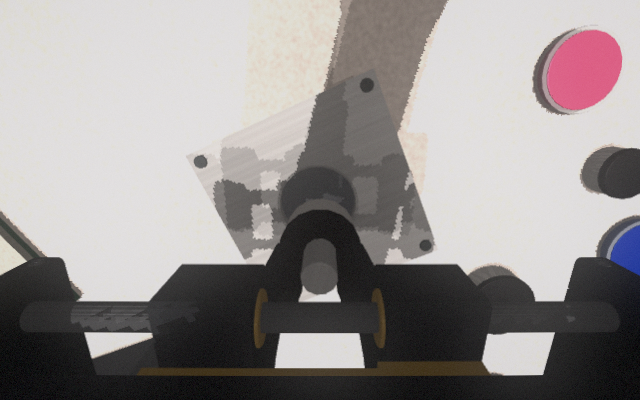

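The hole's dark rim shows at (318,192) with the pot directly above it, and the estimates agree to about 1 mm. Lowering now.

>>> drive_tool([
  [1,0,0,12,0],
  [1,0,0,16,0],
  [1,0,0,12,0],
  [1,0,0,10,0],
  [1,0,0,10,0],
  [1,0,0,10,0],
  [1,0,0,10,0],
  [1,0,0,6,0],
  [1,0,0,0,0],
  [1,0,0,0,0],
])

```text
clock: 7.68
tool_pos: [0.4566, -0.2965, 0.257]
eef_rot: [[-0.928, 0.373, 0.001], [0.373, 0.928, -0.0], [-0.001, -0.0, -1.0]]
ft_force: [0.2, -0.0, -1.0]
gripper_width: 0.0174
gripper_force: 19.9
```

No contact force; it is inside the hole. Releasing and rising, then moving to the wide pot.

>>> drive_tool([
  [0.3,0,0,0,0],
  [0.3,0,0,0,0],
  [0.3,0,0,0,0],
  [0.3,0,0,0,0],
  [0.3,0,0,-20,0],
  [0.3,0,0,-30,0],
  [0.3,0,0,0,0],
])

```text
clock: 8.55
tool_pos: [0.4572, -0.2969, 0.3086]
eef_rot: [[-0.928, 0.373, 0.004], [0.373, 0.928, -0.002], [-0.004, -0.0, -1.0]]
ft_force: [0.9, -0.0, 0.3]
gripper_width: 0.0616
gripper_force: 0.0
```

Run:
```python
from w import *
p,d,m,T=grab("wrist"); p2,d2,m2,T2=grab("scene"); save("s4.png",np.vstack([p[100:300,160:480],p2[90:190,180:340].repeat(2,0).repeat(2,1)])); delta([.6640,-.1523,.310])
```

```text
tool [ 0.4564 -0.2963  0.3065] delta mm [-139.1  210.9   -3.5] w 0.0616 f [ 0.8 -0.4 -0.6] t 8.65
```

View pics/s4.png

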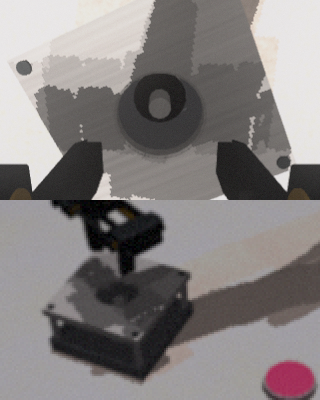

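The upper crop shows the pot upright below the hole, lid at about (160,100), so it has passed through. Next is the wide pot.

>>> drive_tool([
  [0.3,-15,25,0,0],
  [0.3,-25,40,0,0],
  [0.3,-30,45,0,0],
  [0.3,-30,45,0,0],
  [0.3,-25,35,0,0],
  [0.3,-14,21,0,0],
  [0.3,0,0,0,0],
  [0.3,0,0,0,0],
  [0.3,0,0,0,0],
])

```text
clock: 9.78
tool_pos: [0.6629, -0.154, 0.3065]
eef_rot: [[-0.927, 0.375, -0.001], [0.375, 0.927, -0.001], [0.001, -0.001, -1.0]]
ft_force: [0.4, -0.1, 0.4]
gripper_width: 0.0616
gripper_force: 0.0
```

Run:
```python
from w import *
c=knob(.6640,-.1523,"w5.png"); delta([.6640,-.1523,.202])
if c is not None: delta([c[0],c[1],.202])
```

```text
445 358
knob [ 0.6640716  -0.15206349  0.05906765] [0.01744225 0.01721832 0.00400517] [ 0.66372024 -0.15197002  0.0587792 ]
tool [ 0.6631 -0.1537  0.3067] delta mm [ -0.3   1.7 104.7] w 0.0618 f [ 0.5 -0.5  0.5] t 9.825
tool [ 0.6631 -0.1537  0.3067] delta mm [ -0.3   2.  104.7] w 0.0618 f [ 0.5 -0.5  0.5] t 9.825
```

>>> drive_tool([
  [0.3,0,1,25,0],
  [0.3,0,1,25,0],
  [0.3,0,0,25,0],
  [0.3,0,0,15,0],
  [0.3,0,0,10,0],
  [0.3,0,0,4,0],
  [0.3,0,0,0,0],
  [1,0,0,0,0],
  [1,0,0,0,0],
  [1,0,0,0,0],
  [1,0,0,0,0],
  [1,0,0,0,0],
], grip_force=40)

```text
clock: 11.32
tool_pos: [0.6648, -0.1507, 0.2028]
eef_rot: [[-0.928, 0.373, -0.0], [0.373, 0.928, -0.0], [-0.0, -0.0, -1.0]]
ft_force: [-0.4, -1.0, 0.8]
gripper_width: 0.017
gripper_force: 40.0
```

>>> drive_tool([
  [1,0,0,0,0],
  [1,0,0,0,0],
  [1,0,0,-10,0],
  [1,0,0,-25,0],
  [1,0,0,-25,0],
  [1,0,0,-25,0],
  [1,0,0,-15,0],
  [1,0,0,0,0],
  [1,0,0,0,0],
])

```text
clock: 12.45
tool_pos: [0.6644, -0.1503, 0.3017]
eef_rot: [[-0.928, 0.372, -0.002], [0.372, 0.928, 0.0], [0.002, -0.0, -1.0]]
ft_force: [-1.2, -0.8, -2.4]
gripper_width: 0.0167
gripper_force: 40.0
```

Run:
```python
from w import *
p,d,m,T=grab("wrist"); save("w6.png",p); delta([.4387,.2915,.300])
```

```text
tool [ 0.6643 -0.1503  0.3015] delta mm [374.  326.    2.1] w 0.0168 f [-0.3  0.6 -2.1] t 12.5
```

View pics/w6.png

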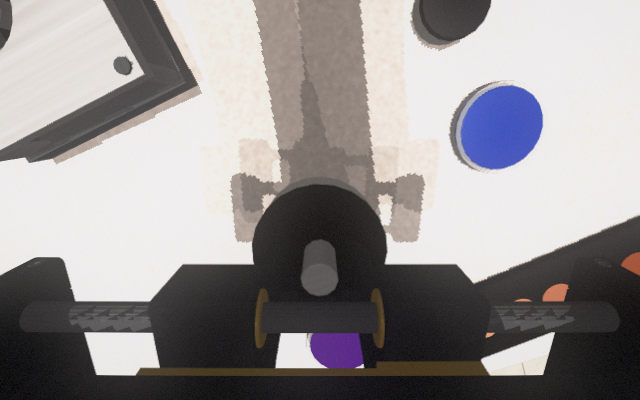

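The wide pot hangs upright from its knob, lid at about (320,235). Moving it to the tray in 14 easy rows.

>>> drive_tool([
  [1,12,10,0,0],
  [1,24,21,0,0],
  [1,34,30,0,0],
  [1,40,35,0,0],
  [1,40,35,0,0],
  [1,40,35,0,0],
  [1,40,35,0,0],
  [1,40,35,0,0],
  [1,40,35,0,0],
  [1,32,28,0,0],
  [1,20,18,0,0],
  [1,12,9,0,0],
])

```text
clock: 14.0
tool_pos: [0.4374, 0.293, 0.3024]
eef_rot: [[-0.929, 0.37, -0.001], [0.37, 0.929, 0.0], [0.001, -0.0, -1.0]]
ft_force: [0.5, 0.3, -2.4]
gripper_width: 0.0168
gripper_force: 40.0
```

>>> drive_tool([
  [1,0,0,0,0],
  [1,0,0,0,0],
  [1,0,0,0,0],
])

```text
clock: 14.38
tool_pos: [0.4398, 0.2901, 0.3027]
eef_rot: [[-0.927, 0.375, 0.0], [0.375, 0.927, -0.001], [-0.0, -0.0, -1.0]]
ft_force: [-0.6, 0.1, -0.8]
gripper_width: 0.0167
gripper_force: 40.0
```

Run:
```python
from w import *
p,d,m,T=grab("wrist"); save("w7.png",p); delta([.4387,.2915,.207])
```

```text
tool [0.4398 0.2903 0.3027] delta mm [ 1.4  0.7 95.7] w 0.0169 f [ 0.1  0.2 -1.1] t 14.425
```

View pics/w7.png

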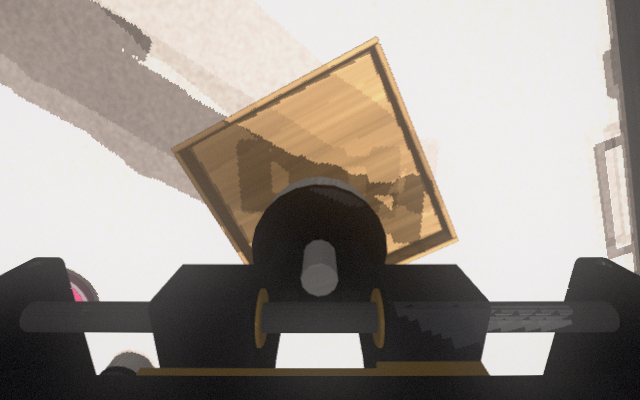

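The pot hangs over the middle of the tray; the tray's corners are at (378,40), (175,150) and (455,240).

>>> drive_tool([
  [1,1,0,12,0],
  [1,0,0,20,0],
  [1,0,0,20,0],
  [1,0,0,16,0],
  [1,0,0,10,0],
  [1,0,0,7,0],
  [1,0,0,4,0],
  [1,0,0,3,0],
  [1,0,0,1,0],
  [1,0,0,0,0],
  [1,0,0,0,0],
])

```text
clock: 15.8
tool_pos: [0.4383, 0.2918, 0.2099]
eef_rot: [[-0.928, 0.373, 0.0], [0.373, 0.928, 0.0], [-0.0, 0.0, -1.0]]
ft_force: [1.1, -0.2, -0.6]
gripper_width: 0.0167
gripper_force: 40.0
```

>>> drive_tool([
  [1,0,0,1,0],
  [1,0,0,0,0],
  [1,0,0,1,0],
  [1,0,0,0,0],
])

```text
clock: 16.3
tool_pos: [0.4383, 0.2918, 0.2078]
eef_rot: [[-0.928, 0.373, 0.0], [0.373, 0.928, 0.0], [-0.0, 0.0, -1.0]]
ft_force: [-0.4, -1.0, 1.2]
gripper_width: 0.0169
gripper_force: 40.0
```

>>> drive_tool([
  [1,0,0,0.5,0],
  [1,0,0,0,0],
])

```text
clock: 16.55
tool_pos: [0.4383, 0.2917, 0.2077]
eef_rot: [[-0.928, 0.373, 0.0], [0.373, 0.928, 0.0], [-0.0, 0.0, -1.0]]
ft_force: [-1.3, -0.7, 5.5]
gripper_width: 0.017
gripper_force: 40.0
```

It has touched the floor (force up by about 5 N). Releasing and rising.

>>> drive_tool([
  [0.3,0,0,0,0],
  [0.3,0,0,0,0],
  [0.3,0,0,0,0],
  [0.3,0,0,0,0],
  [0.3,0,0,-10,0],
  [0.3,0,0,-30,0],
  [0.3,0,0,-40,0],
  [0.3,0,0,-40,0],
  [0.3,0,0,0,0],
  [0.3,0,0,0,0],
  [0.3,0,0,0,0],
  [0.3,0,0,0,0],
])

```text
clock: 18.05
tool_pos: [0.438, 0.2915, 0.3263]
eef_rot: [[-0.928, 0.373, -0.001], [0.373, 0.928, -0.001], [0.001, -0.002, -1.0]]
ft_force: [0.2, -0.6, 0.3]
gripper_width: 0.0619
gripper_force: 0.0
```

Run:
```python
from w import *
c=knob(.4387,.2915,"w8.png"); delta([.4387,.2915,.3])
p,d,m,T=grab("top"); C=cloud(d,m,T); w=C[215:260,450:495]; h=(w[...,2]<.07)&(w[...,2]>-.01); print("under plate",np.nanmedian(w[h],0),np.nanmax(w[h][:,2]))
a=cv2.imread("pics/w8.png")[50:350,120:520]; b=p[180:330,420:520,::-1].repeat(2,0).repeat(2,1); cv2.imwrite("pics/f.png",np.hstack([a,b]))
```

```text
421 357
knob [0.43825286 0.29227025 0.06152625] [0.01792582 0.01759565 0.00865236] [0.43758158 0.29259431 0.06371078]
tool [0.4381 0.2916 0.3265] delta mm [-0.6  0.2 26.5] w 0.0621 f [ 0.2 -1.   0.3] t 18.1
under plate [ 0.457344   -0.31053751  0.01050686] 0.06946976943372607
```

View pics/f.png

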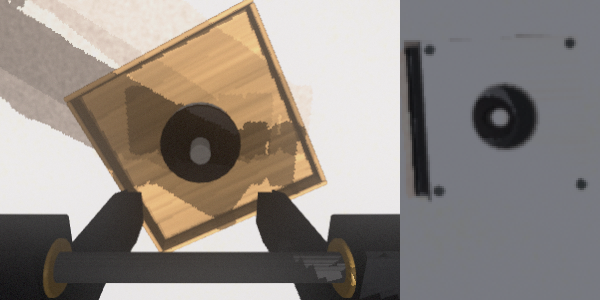

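The left crop shows the wide pot standing in the middle of the tray at (200,142). The right crop shows the narrow pot standing under the hole, knob at (500,117). Handing in.

```bash
python3 -c "
from station import env; print(env.close_job())"
```

```text
the job is handed in; nothing more can be done
None
```

The job is handed in at about 18 s on the clock: the narrow pot went through the gauge's hole and stands in the catch tray, and the wide pot was set down gently and stands upright in the middle of the wooden tray; no verdict was returned.

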